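# Hold the spice tin in the corner of the tin-opening board

### The arm

A 6-joint arm with a two-finger parallel gripper is mounted at the origin on the work surface. World frame = base frame: x ahead of the robot, y to its left, z up, the work surface at z = 0. Lengths are in m, angles in rad, forces in N, time in s.
With the tool pointing down it reaches from about 0.35 to 0.975 m from the base axis. Payload 4.9 kg.
Tool frame: the origin (TCP) lies midway between the tips of the shut fingers; the grasp point (between the pads) lies 19 mm behind it; z points along the fingers, y is the direction in which the jaws open and shut (so a half turn about z gives the same grasp; the last joint's range is limited). The gripper opens to 85 mm and grips with 20 to 120 N. Pads are 22 mm wide; open, the fingers measure 114 mm over their backs; the gripper's body (76 mm by 85 mm) begins 54 mm behind the grasp point. The pads swing forward as they close: fully open they stand 13 mm farther back than shut.
Start: joints at [-1.354, 0.053, 1.613, -0, 1.476, -0.119], TCP at [0.206, -0.59, 0.231] pointing down, gripper open.
Joint ranges: [-3.01, 3.01], [-1.01, 2.22], [0.06, 2.58], [-1.02, 4.17], [0.09, 2.62], [-3.14, 3.14]. Speed limits (rad/s): [2.57, 2.57, 3.14, 3.14, 3.14, 3.14].

### API

Orientations are given as a unit quaternion [w, x, y, z].
In Python, from plant import manip, cams gives the robot as it stands.
- The arm moves only by the tool jog_arm, never from a script. Its argument "targets" is a list of rows, each a list of 4 numbers: the shift along the tool's x, y, z in m, then the turn about the tool's z in degrees. A call has 1 to 5 rows; each row is the pose to reach, as a shift and turn from the pose commanded when the call began, along the tool's axes at that moment; what a row does not reach only later rows make up. A row lasts 1/12 s, in which the tool goes at most 41.7 mm and 7.16 degrees, less where a joint would pass 70% of its speed; a pose out of reach is approached as far as the arm can. A call with a gripper value outside its range is refused whole. "fingers" is the opening, from 0 (shut) to 1 (fully open), set as the call begins (left out, the last holds). The fingers move at their own pace and stop on an object; the grip force is fixed at half the most. Time passes only in rows, so rows that repeat a pose let the fingers close. It gives the time, the measured TCP pose, the force and the opening at its end, in the units of the state.
- manip.state(): the state, without advancing time (a new reading comes with each control period).
- cams.grab_frame(name): name is "side" or "top" or "wrist"; returns the picture (384x512x3 uint8, red, green, blue); there is no depth.
- cams.get_calibration(name): a dict with "camera_matrix" (3x3 intrinsics, pixels), "cam_to_world" (4x4, takes a point from camera to world coordinates). Camera axes: x right, y up, looking along -z (the intrinsics and any distortion apply to the point x, -y, -z); pixel columns grow to the right and rows downward; lengths in m; the calibration is good to about 2 mm. A picture is of the moment at which its call begins: read the wrist's pose just before it. get_calibration takes no time and is no camera call; for the wrist camera it gives the pose at the moment of the call.
- manip.job_done(): hands the job in, once; it reports no verdict.
The state is a dict: "time": time; "joint_pos": joint angles; "joint_vel": joint speeds; "joint_efforts": joint torques, N m; "tool_pos": TCP position; "tool_rot": TCP orientation; "contact_force": force on the tool from outside, world axes, zero at the start; "ft_torque": the same for the moment, N m; "gripper_width": opening from 0.0 (shut) to 1.0 (fully open).
Only numpy, scipy, OpenCV 4.12 (cv2) and the standard library are available. Lean on these libraries where they do the work, as an engineer would, in place of code of your own. Each camera call takes 0.05 s, during which the arm holds its last target. There are 200 camera calls.

### The job

Turn the red turnbutton fully closed, so its arm stands behind the folding aluminium fence, and then stand the yellow spice tin upright on the board and press it into the corner so that it sits flat against both fences at once. Finish while still holding it there with the gripper, pushing firmly against both fences, so that a cook can lever off its lid, and leave the other things on the table where they are.

Things in the scene. Friction and masses are not known exactly. Their poses are not given: they have to be found in the camera images.
- board: Fixed tin-opening board of pale wood on the table, 200 (x) x 230 (y) x 18 mm thick; origin at the centre of its underside, z up, turned up to 0.35 rad either way. A dark wooden fence stands on its far (+x) side, an aluminium one on its left (+y); they meet in a square corner. The red turnbutton stands outside the aluminium fence.
- corner (a point): Inner corner of the two fences, on the board's upper surface: board frame (70, 30, 18) mm, axes as the board's. The dark fence's inner face is this frame's plane x = 0, running 141 mm towards -y; the aluminium fence's inner face is its plane y = 0, running 142 mm towards -x. The tin belongs at x < 0, y < 0.
- back_fence: Dark wooden fence, rigidly fixed on the board: 16 mm thick, 153 mm long along the board's y, 30 mm high above the board (top 48 mm above the table). Origin at the middle of the foot of its inner face (the face towards the robot); axes as the board's.
- side_fence: Aluminium fence, 12 mm thick, 140 long (board's x), 30 high above the board. Origin on its hinge: foot of the outer (+y) face, mid-length; z points up while upright. It starts upright. About 1 N outwards (+y) at its top folds it down, unless the turnbutton's arm is behind it: then it gives about 1 mm and stands firm. It cannot fold inwards.
- turnbutton (a joint): Angle of the red turnbutton (rad) about its upright pivot. 0: open, arm along the board's +x, parallel to the aluminium fence. Grows clockwise seen from above to the stop at 1.571: fully closed, arm along the board's -y, squarely at the back of that fence, 1 mm from it. Stays where left (0.06 N m of friction). Starts between 0.2 and 0.6.
- turnbutton_grip (a point): On the pivot axis, 70 mm above the table, board frame (20, 94) mm: middle of the raised grip, a red rib 12 mm thick, 36 long along the arm, top 78 mm above the table. x axis: along the arm. The arm, 12 mm wide, reaches 51 mm from the pivot to one side only, 34 to 44 mm above the table, on a steel post 26 mm across. 52 mm from the aluminium fence's outer face.
- yellow_tin: The yellow spice tin with a green band and a steel lid, 46 (its x) x 62 (its y) x 80 mm tall, standing on the table, 0.2 to 0.45 kg, rigid and painted: it slides easily on the varnished board and fences (friction about 0.3); origin at the centre of its underside, z up. It changes places with the red and green tins.
- red_tin: Red spice tin of the same shape and size as the yellow one, a bystander; origin at the centre of its underside.
- green_tin: Green spice tin of the same shape and size as the yellow one, a bystander; origin at the centre of its underside.
- big_can: Large green and steel food can, 100 mm across, 120 mm tall, a bystander; origin at the centre of its underside.
- oil_bottle: Amber oil bottle with a green cap, 80 mm across, 260 mm tall, a bystander; origin at the centre of its underside.
- salt_carton: White salt carton with an orange band, 60 x 90 x 130 mm, a bystander; origin at the centre of its underside.
- bowl: White bowl, 120 mm across, 50 mm tall, a bystander; origin at the centre of its underside.
- spoon: Wooden spoon 240 mm long lying on the table beyond the board, a bystander; origin at the middle of its length, on its underside.
Things that resemble listed ones, but are neither listed nor needed, are in the scene too. What is shaped like the yellow_tin but black is not meant.

How it is judged:
By the outcome, as a careful person would: the job done as asked, in the order asked, and still so for the second after the job is handed in, while the arm keeps its last pose, push and grip.
It also fails if it takes over 67 s, if anything falls off the work surface, if the arm or the gripper's body presses on something with over 40 N, if the wrist force passes 120 N, or if a joint passes its speed limit or range.

## Working session

There is one attempt and no reset: what is moved stays moved. The work goes in short steps, Python scripts to look and compute and a tool call to move; the robot and the scene stay as the last step left them, time stands still between calls to the robot, and variables do not carry over. Pictures are saved under pics/ and viewed, about 8 in all and at most 12, crops included, and the job is handed in when it is done.

Besides the shell and the picture viewer there is one more tool, called after "Emit:" as name([rows], argument=value, ...), one row to a line, values as JSON. jog_arm: Moves the arm, as the interface text tells. Its arguments: {"type":"object","properties":{"targets":{"type":"array"},"fingers":{"type":"number"}},"required":["targets"]}

```bash
mkdir -p pics; ls; python3 - <<'E'
from plant import manip, cams
import cv2,numpy as np
print(manip.state())
a=[]
for n in("top","side"):
    f=cams.grab_frame(n); cv2.imwrite(f"pics/{n}0.png",f[:,:,::-1])
    c=cams.get_calibration(n);print(n,c)
E
```

```text
pics
{'time': 0.0, 'joint_pos': array([-1.35399282e+00,  5.33719865e-02,  1.61432116e+00, -2.44294938e-05,
        1.47599815e+00, -1.18979062e-01]), 'joint_vel': array([ 0.00084779, -0.001251  ,  0.00015831, -0.00083314,  0.00078884,
       -0.00025974]), 'joint_efforts': array([ 2.13524768e-04, -3.93682516e+01, -3.70176458e+01,  5.15123781e-05,
        7.19954580e-03,  1.02921396e-05]), 'tool_pos': array([ 0.20581127, -0.58946856,  0.23003742]), 'tool_rot': array([-1.04747419e-03,  9.85938595e-01,  1.67104716e-01, -6.34484278e-05]), 'contact_force': array([-0.17668988, -0.07069995,  0.53110237]), 'ft_torque': array([-0.00784198,  0.03340087,  0.04238216]), 'gripper_width': 0.9988988369850568}
top {'camera_matrix': array([[430.37617031,   0.        , 261.82838402],
       [  0.        , 430.37617031, 191.06513457],
       [  0.        ,   0.        ,   1.        ]]), 'cam_to_world': array([[-7.06178898e-03,  9.95526066e-01, -9.42230450e-02,
         4.68966711e-01],
       [-9.99973925e-01, -7.17266158e-03, -8.38082938e-04,
         2.52070832e-02],
       [-1.51016343e-03,  9.42146697e-02,  9.95550760e-01,
         1.41248891e+00],
       [ 0.00000000e+00,  0.00000000e+00,  0.00000000e+00,
         1.00000000e+00]])}
side {'camera_matrix': array([[352.5219744 ,   0.        , 252.87966122],
       [  0.        , 352.5219744 , 196.21375464],
       [  0.        ,   0.        ,   1.        ]]), 'cam_to_world': array([[-0.92250187,  0.25162644, -0.29270194,  0.27060892],
       [-0.38598483, -0.59654802,  0.70366623,  0.85215623],
       [ 0.00245027,  0.76211193,  0.64744066,  0.83518618],
       [ 0.        ,  0.        ,  0.        ,  1.        ]])}
```

```bash
python3 - <<'E'
import cv2
for n in("top","side"):
    f=cv2.imread(f"pics/{n}0.png"); cv2.imwrite(f"pics/{n}0b.png",cv2.resize(f,(800,600),interpolation=cv2.INTER_CUBIC))
E
```

```text
(no output)
```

View pics/top0b.png

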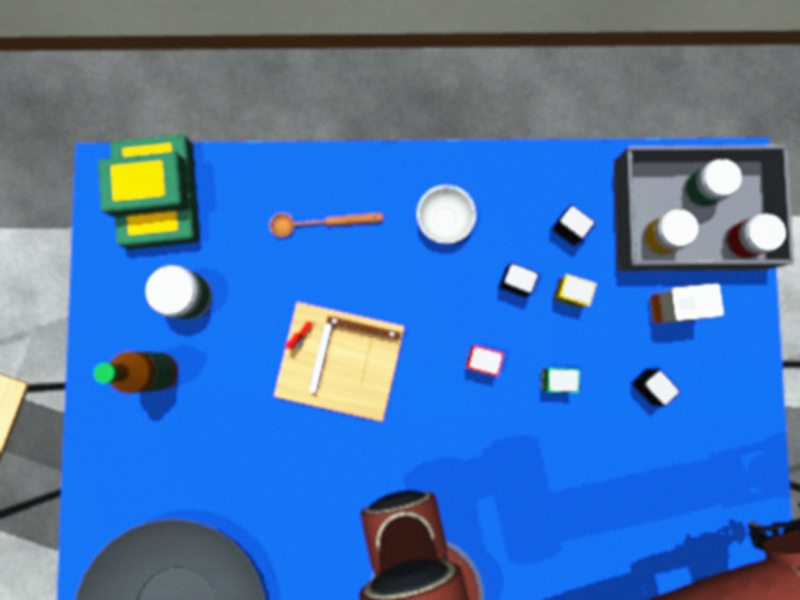

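View pics/side0b.png

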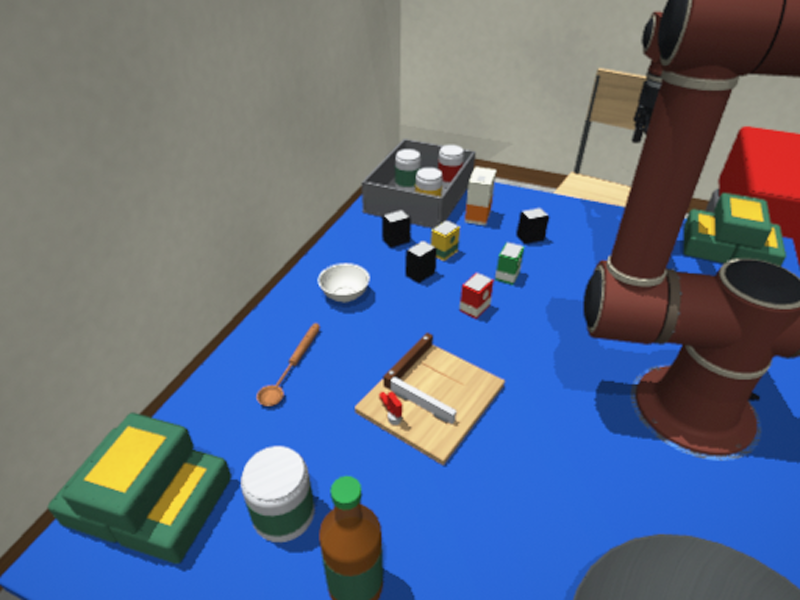

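The top view (800x600) shows these tin-shaped candidates:
- yellow (577,290)
- red (486,361)
- green (562,380)
- black (520,278), (574,225) and (657,387)

Only the one at (577,290), side view (445,240), has a yellow body with a green band. The board's corners are at (298,303), (404,325), (383,420) and (275,397), with the red turnbutton at about (300,335). Next I'll measure, and confirm the tin in a crop.

```bash
cat > h.py <<'E'
import numpy as np, cv2
def ray(c,px):
    K=c["camera_matrix"];T=c["cam_to_world"]
    d=np.linalg.inv(K)@np.array([px[0],px[1],1.]); d=T[:3,:3]@np.array([d[0],-d[1],-d[2]])
    return T[:3,3],d
def onz(c,px,z):
    o,d=ray(c,px); return o+d*(z-o[2])/d[2]
def proj(c,p):
    T=c["cam_to_world"]; q=T[:3,:3].T@(np.asarray(p)-T[:3,3]); q=c["camera_matrix"]@np.array([q[0],-q[1],-q[2]]); return q[:2]/q[2]
def big(m):
    cs,_=cv2.findContours(m.astype(np.uint8),cv2.RETR_EXTERNAL,cv2.CHAIN_APPROX_NONE)
    return sorted(cs,key=cv2.contourArea)[::-1]
E
python3 - <<'E'
from plant import manip, cams
from h import *
c=cams.get_calibration("top"); f=cv2.imread("pics/top0.png"); h=cv2.cvtColor(f,cv2.COLOR_BGR2HSV)
H,S,V=h[...,0].astype(int),h[...,1],h[...,2]
nb=~((H>95)&(H<125)&(S>110))
m=np.zeros(H.shape,bool); m[190:272,172:262]=1
b=big(nb&m)[0]; r=cv2.minAreaRect(b); pts=cv2.boxPoints(r)
print("board",pts, [onz(c,p,.018).round(4) for p in pts])
red=((H<6)|(H>174))&(S>170)&(V>120)&m
ys,xs=np.nonzero(red);print("red",len(xs)); m2=np.zeros(H.shape,bool);m2[200:230,180:205]=1
r=big(red&m2)[0];print(cv2.minAreaRect(r),onz(c,cv2.minAreaRect(r)[0],.06))
for n,(x0,x1,y0,y1) in dict(yel=(350,385,170,200),red=(296,326,218,246),grn=(344,374,232,256),blk=(318,348,165,193)).items():
    mm=np.zeros(H.shape,bool);mm[y0:y1,x0:x1]=1
    w=(S<70)&(V>150)&mm
    r=cv2.minAreaRect(big(w)[0]); p=[onz(c,q,.08)[:2] for q in cv2.boxPoints(r)]
    e=[p[i+1]-p[i] for i in range(2)]
    print(n,onz(c,r[0],.08).round(4),[(np.linalg.norm(v).round(3),np.degrees(np.arctan2(v[1],v[0])).round(1)) for v in e])
s=cv2.imread("pics/side0.png")
a=cv2.resize(f[160:260,165:275],(400,364),interpolation=2);b=cv2.resize(f[140:260,300:430],(394,364),interpolation=2)
cc=cv2.resize(s[120:200,230:360],(380,234),interpolation=2);d=cv2.resize(s[205:300,220:330],(271,234),interpolation=2)
o=np.zeros((600,800,3),np.uint8);o[:364,:400]=a;o[:364,402:796]=b;o[366:600,:380]=cc;o[366:600,402:673]=d
cv2.imwrite("pics/crop1.png",o)
E
```

```text
board [[174.10674 253.87077]
 [188.41573 191.86516]
 [259.11237 208.17976]
 [244.80336 270.18536]] [array([0.4004, 0.3095, 0.018 ]), array([0.6001, 0.2653, 0.018 ]), array([0.5453, 0.0356, 0.018 ]), array([0.3471, 0.0826, 0.018 ])]
red 69
((191.0000457763672, 214.5000457763672), (3.535533905029297, 20.50609588623047), 45.0) [0.52463365 0.24934938 0.06      ]
yel [ 0.6115 -0.3079  0.08  ] [(np.float64(0.048), np.float64(-19.8)), (np.float64(0.066), np.float64(-109.1))]
red [ 0.4726 -0.123   0.08  ] [(np.float64(0.04), np.float64(-15.0)), (np.float64(0.056), np.float64(-104.4))]
grn [ 0.431  -0.2758  0.08  ] [(np.float64(0.052), np.float64(-90.4)), (np.float64(0.04), np.float64(178.3))]
blk [ 0.6356 -0.1967  0.08  ] [(np.float64(0.04), np.float64(-22.7)), (np.float64(0.057), np.float64(-112.5))]
```

View pics/crop1.png

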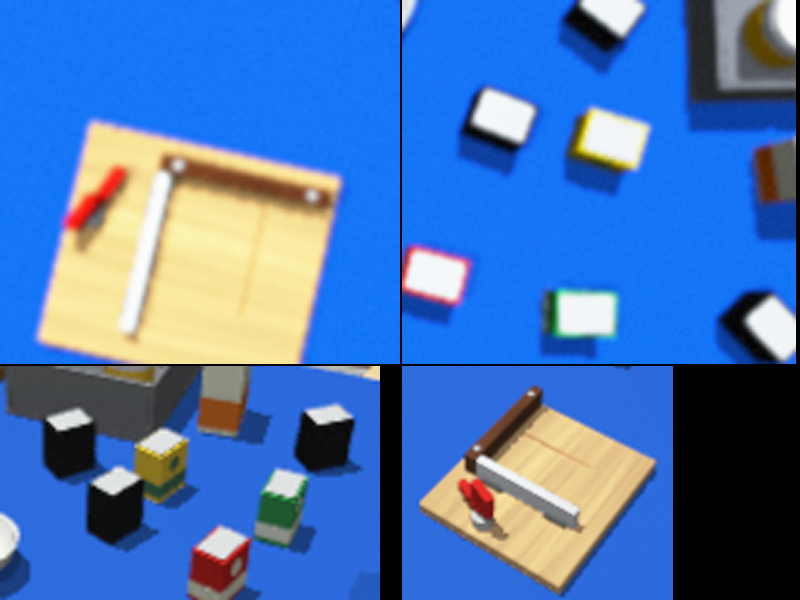

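The crop confirms it: the yellow tin with its green band is at top (375,185), side (285,154) in full-image pixels. The black box beside it is not the one meant. The turnbutton arm points about 32° clockwise of open, the fence is upright, and the board yaw is about −13°. Now I'll plan the approach to the turnbutton.

```bash
cat >> h.py <<'E'
BC=np.array([.4732,.1733]);BY=np.radians(-13.1)
def bw(x,y):
    c,s=np.cos(BY),np.sin(BY); return BC+np.array([c*x-s*y,s*x+c*y])
def pose(st):
    w,x,y,z=st["tool_rot"]; return np.array(st["tool_pos"]),np.degrees(np.arctan2(2*(x*y+w*z),1-2*(y*y+z*z)))
def plan(p,th,wps,v=.036,w=6.6):
    """print jog calls through waypoints (xyz, tool-x heading deg); returns nothing"""
    p=np.array(p,float)
    for q,t in wps:
        q=np.array(q,float); dt=(t-th+180)%360-180
        if abs(dt)>179 : dt=abs(dt)
        n=max(1,int(np.ceil(max(np.linalg.norm(q-p)/v,abs(dt)/w)))); p0,t0=p.copy(),th; k=0
        while k<n:
            rows=[];a=np.radians(th);R=np.array([[np.cos(a),np.sin(a),0],[np.sin(a),-np.cos(a),0],[0,0,-1]])
            for j in range(k+1,min(k+5,n)+1):
                d=(R.T@(p0+(q-p0)*j/n-p)).round(3); f=round(-(t0+dt*j/n-th)); rows.append([*map(float,d+0.),f])
            p=p+R@np.array(rows[-1][:3]); th=th-rows[-1][3]; k+=5
            print(str(rows).replace(" ",""))
        print("--",p.round(3),round(th,1))
E
python3 - <<'E'
from plant import manip
from h import *
p,th=pose(manip.state());g=bw(20,94);print(p,th,g,bw(70,30))
plan(p,th,[([g[0]-.0,g[1],.2],135)])
E
```

```text
[ 0.20583193 -0.58954584  0.23019416] 19.239201506146696 [41.25794224 87.19401478] [75.45105693 13.5269875 ]
[[0.025,-0.026,0.0,0],[0.05,-0.052,0.0,0],[0.075,-0.077,0.0,0],[0.101,-0.103,0.0,0],[0.126,-0.129,0.0,0]]
[[0.025,-0.026,0.0,0],[0.05,-0.051,0.0,0],[0.075,-0.077,0.0,0],[0.1,-0.103,0.0,0],[0.125,-0.129,0.0,0]]
[[0.026,-0.025,0.0,0],[0.051,-0.051,0.0,-1],[0.076,-0.077,0.0,-1],[0.101,-0.103,0.0,-1],[0.126,-0.128,0.0,-1]]
[[0.026,-0.026,0.0,0],[0.051,-0.051,0.0,0],[0.077,-0.076,0.0,0],[0.103,-0.102,0.0,0],[0.128,-0.127,0.0,0]]
[[0.026,-0.025,0.0,0],[0.051,-0.051,0.0,0],[0.077,-0.076,0.0,0],[0.102,-0.101,0.0,0],[0.128,-0.127,0.0,0]]
[[0.026,-0.025,0.0,0],[0.051,-0.05,0.0,0],[0.077,-0.076,0.0,0],[0.102,-0.101,0.0,0],[0.128,-0.126,0.0,0]]
[[0.026,-0.026,0.0,0],[0.051,-0.051,0.0,0],[0.077,-0.076,0.0,0],[0.102,-0.102,0.0,0],[0.128,-0.127,0.0,-1]]
[[0.026,-0.025,0.0,0],[0.052,-0.05,0.0,0],[0.078,-0.074,0.0,0],[0.104,-0.099,0.0,0],[0.13,-0.124,0.0,0]]
[[0.026,-0.025,0.0,0],[0.052,-0.05,0.0,0],[0.078,-0.075,0.0,0],[0.104,-0.1,0.0,0],[0.13,-0.125,0.001,0]]
[[0.026,-0.024,0.0,0],[0.052,-0.
[... 28230 characters left out ...]
8,0.0,0]]
[[0.013,0.033,0.0,0],[0.026,0.067,0.0,0],[0.039,0.1,0.0,-1],[0.053,0.133,0.0,-1],[0.066,0.167,0.0,-1]]
[[0.013,0.034,0.0,0],[0.026,0.067,0.0,0],[0.038,0.101,0.0,0],[0.051,0.135,0.0,0],[0.064,0.168,0.0,0]]
[[0.012,0.034,0.0,0],[0.025,0.068,0.0,0],[0.038,0.101,0.0,0],[0.051,0.135,0.0,0],[0.063,0.169,0.0,0]]
[[0.013,0.033,0.0,0],[0.026,0.067,0.0,0],[0.039,0.101,0.0,0],[0.051,0.134,0.0,0],[0.064,0.168,0.0,0]]
[[0.013,0.034,0.0,0],[0.025,0.067,0.0,0],[0.038,0.101,0.0,0],[0.051,0.135,0.0,0],[0.064,0.168,0.0,0]]
[[0.012,0.034,0.0,-1],[0.025,0.068,0.0,-1],[0.038,0.101,0.0,-1],[0.05,0.135,0.0,-1],[0.063,0.169,0.0,-1]]
[[0.012,0.034,0.0,0],[0.024,0.068,0.0,0]]
-- [41.259 87.194  0.2  ] 135.2
```

That was a unit slip: board offsets went in as mm instead of m. I'll fix it and cap the printout.

```bash
sed -i 's/c\*x-s\*y,s\*x+c\*y\])/c*x-s*y,s*x+c*y])\/1000/' h.py
python3 - <<'E' | head -20
from plant import manip
from h import *
p,th=pose(manip.state());g=bw(20,94);print(p,th,g,bw(70,30))
plan(p,th,[([.44,-.15,.23],70),([g[0],g[1],.2],135)])
E
```

```text
[ 0.20583193 -0.58954584  0.23019416] 19.239201506146696 [0.51398474 0.26032071] [0.54817786 0.18665369]
[[0.026,-0.024,0.0,-4],[0.052,-0.048,0.0,-7],[0.078,-0.072,0.0,-11],[0.105,-0.097,0.0,-15],[0.131,-0.121,0.0,-18]]
[[0.032,-0.015,0.0,-4],[0.064,-0.03,0.0,-7],[0.097,-0.044,0.0,-11],[0.129,-0.059,0.0,-15],[0.161,-0.074,0.0,-18]]
[[0.036,-0.004,0.0,-4],[0.071,-0.008,0.0,-8],[0.106,-0.013,0.0,-11],[0.142,-0.017,0.0,-15]]
-- [ 0.44  -0.149  0.23 ] 70.2
[[0.034,-0.006,0.003,-5],[0.068,-0.011,0.005,-11],[0.103,-0.017,0.008,-16],[0.137,-0.023,0.01,-22],[0.171,-0.029,0.013,-27]]
[[0.033,0.011,0.002,-5],[0.066,0.021,0.005,-11],[0.099,0.032,0.007,-16],[0.132,0.042,0.01,-22],[0.165,0.052,0.012,-27]]
[[0.025,0.025,0.003,-5],[0.05,0.049,0.005,-11]]
-- [0.514 0.26  0.2  ] 135.2
```

Emit:
jog_arm([
  [0.026,-0.024,0.0,-4],
  [0.052,-0.048,0.0,-7],
  [0.078,-0.072,0.0,-11],
  [0.105,-0.097,0.0,-15],
  [0.131,-0.121,0.0,-18],
], fingers=0.5)

```text
time: 0.52
tool_pos: [0.2901, -0.4308, 0.2306]
tool_rot: [-0.001, 0.947, 0.321, 0.0]
contact_force: [1.0, -0.9, 0.5]
gripper_width: 0.5
```

Emit:
jog_arm([
  [0.032,-0.015,0.0,-4],
  [0.064,-0.03,0.0,-7],
  [0.097,-0.044,0.0,-11],
  [0.129,-0.059,0.0,-15],
  [0.161,-0.074,0.0,-18],
])

```text
time: 0.93
tool_pos: [0.3734, -0.2745, 0.2309]
tool_rot: [-0.0, 0.885, 0.465, -0.0]
contact_force: [1.5, -0.2, -0.0]
gripper_width: 0.499
```

Emit:
jog_arm([
  [0.036,-0.004,0.0,-4],
  [0.071,-0.008,0.0,-8],
  [0.106,-0.013,0.0,-11],
  [0.142,-0.017,0.0,-15],
])

```text
time: 1.27
tool_pos: [0.4403, -0.1482, 0.2309]
tool_rot: [-0.0, 0.817, 0.576, -0.0]
contact_force: [0.7, -0.1, 0.6]
gripper_width: 0.501
```

Emit:
jog_arm([
  [0.034,-0.006,0.003,-5],
  [0.068,-0.011,0.005,-11],
  [0.103,-0.017,0.008,-16],
  [0.137,-0.023,0.01,-22],
  [0.171,-0.029,0.013,-27],
])

```text
time: 1.68
tool_pos: [0.4704, 0.0226, 0.2179]
tool_rot: [-0.0, 0.659, 0.752, -0.0]
contact_force: [0.4, -0.7, 0.2]
gripper_width: 0.496
```

Emit:
jog_arm([
  [0.033,0.011,0.002,-5],
  [0.066,0.021,0.005,-11],
  [0.099,0.032,0.007,-16],
  [0.132,0.042,0.01,-22],
  [0.165,0.052,0.012,-27],
])

```text
time: 2.1
tool_pos: [0.501, 0.1928, 0.2055]
tool_rot: [-0.0, 0.465, 0.885, -0.0]
contact_force: [0.5, 0.2, 0.2]
gripper_width: 0.504
```

Emit:
jog_arm([
  [0.025,0.025,0.003,-5],
  [0.05,0.049,0.005,-11],
  [0.05,0.049,0.005,-11],
  [0.05,0.049,0.005,-11],
])

```text
time: 2.43
tool_pos: [0.5132, 0.2612, 0.2002]
tool_rot: [-0.001, 0.38, 0.925, -0.001]
contact_force: [-0.2, 0.1, 0.0]
gripper_width: 0.504
```

```bash
python3 - <<'E'
from plant import manip,cams
from h import *
print(pose(manip.state()),manip.state()["joint_pos"].round(2))
c=cams.get_calibration("wrist"); f=cams.grab_frame("wrist"); cv2.imwrite("pics/w1.png",f[:,:,::-1])
print(c)
print(proj(c,[*bw(20,94),.078]),proj(c,[*bw(70,30),.018]))
E
```

```text
(array([0.51322818, 0.26116074, 0.20023696]), np.float64(135.37356909618305)) [ 0.34 -0.04  1.76 -0.    1.43 -0.45]
{'camera_matrix': array([[321.68556284,   0.        , 255.36175122],
       [  0.        , 321.68556284, 195.34715022],
       [  0.        ,   0.        ,   1.        ]]), 'cam_to_world': array([[ 0.70278422, -0.67607597, -0.22139472,  0.45509763],
       [ 0.71140036,  0.66702233,  0.22133853,  0.31715608],
       [-0.00196644, -0.31305351,  0.94973345,  0.34383505],
       [ 0.        ,  0.        ,  0.        ,  1.        ]])}
[257.06796076 188.98725925] [231.35881163 238.34038784]
```

View pics/w1.png

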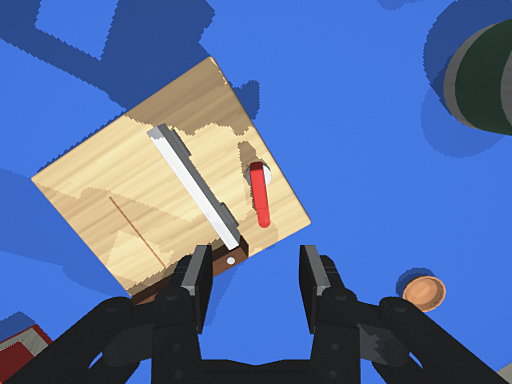

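The wrist view shows the board corners at (212,57), (32,180) and (310,222). The red button runs from about (258,163) to (264,226), with the steel post behind it at (260,175). Now I'll refine the board pose and the arm angle.

```bash
python3 - <<'E'
from plant import manip,cams
from h import *
c=cams.get_calibration("wrist"); f=cv2.imread("pics/w1.png"); h=cv2.cvtColor(f,cv2.COLOR_BGR2HSV)
H,S,V=h[...,0].astype(int),h[...,1],h[...,2]
print("board corners",[onz(c,p,.018).round(4)[:2] for p in[(212,57),(32,180),(310,222)]])
red=((H<8)|(H>172))&(S>150)&(V>90); red[:150]=0;red[240:]=0;red[:,:240]=0;red[:,290:]=0
b=big(red)[0]; print(cv2.minAreaRect(b),cv2.boundingRect(b))
# row midpoints
for y in range(160,230,6):
    x=np.nonzero(red[y])[0]
    if len(x): print(y,x.min(),x.max(),onz(c,((x.min()+x.max())/2,y),.078).round(4)[:2],onz(c,((x.min()+x.max())/2,y),.044).round(4)[:2])
for a in (.3,.4,.5,.6):
    d=BY-a; u=np.array([np.cos(d),np.sin(d)]);g=bw(20,94)
    print(a,[proj(c,[*(g+u*s),z]).round(1) for s,z in((-.018,.078),(.018,.078),(.051,.044))])
cv2.imwrite("pics/w1c.png",cv2.resize(f[130:260,130:330],(800,520),interpolation=2))
E
```

```text
board corners [array([0.406 , 0.3071]), array([0.3538, 0.085 ]), array([0.5953, 0.261 ])]
((259.1899719238281, 194.8300018310547), (65.33667755126953, 13.435029029846191), 81.8698959350586) (250, 162, 20, 66)
166 251 261 [0.4991 0.2728] [0.5047 0.2673]
172 250 262 [0.5028 0.2692] [0.5089 0.2632]
178 251 263 [0.5072 0.2661] [0.5138 0.2597]
184 251 264 [0.5113 0.2626] [0.5185 0.2558]
190 252 265 [0.5158 0.2594] [0.5235 0.2522]
196 253 266 [0.5203 0.2562] [0.5286 0.2485]
202 254 267 [0.5248 0.2529] [0.5337 0.2449]
208 255 267 [0.5292 0.2493] [0.5386 0.2408]
214 257 268 [0.5341 0.2463] [0.5442 0.2374]
220 258 269 [0.5389 0.2429] [0.5496 0.2335]
226 261 267 [0.5434 0.2391] [0.5546 0.2293]
0.3 [array([252.5, 168.2]), array([262.9, 206.8]), array([270.1, 224.8])]
0.4 [array([254.6, 167.8]), array([260.9, 207.2]), array([265.1, 225.7])]
0.5 [array([256.7, 167.6]), array([258.8, 207.4]), array([260.1, 226.2])]
0.6 [array([258.9, 167.6]), array([256.8, 207.4]), array([255.1, 226.2])]
```

View pics/w1c.png

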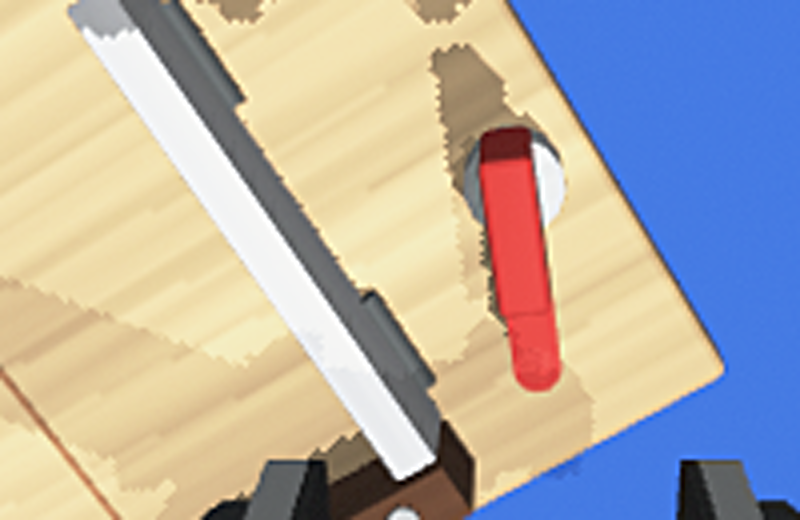

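```bash
sed -i 's/BC=np.array.*;BY/BC=np.array([.474,.1732]);BY/' h.py
python3 - <<'E'
from plant import manip
from h import *
p,th=pose(manip.state())
plan(p,th,[([.515,.260,.1],143.5),([.515,.26,.051],143.5)],v=.025)
E
```

```text
[[0.0,0.0,0.02,-2],[-0.001,0.0,0.04,-3],[-0.001,0.001,0.06,-5],[-0.001,0.001,0.08,-7],[-0.001,0.001,0.1,-8]]
-- [0.515 0.26  0.1  ] 143.3
[[0.0,0.0,0.025,0],[0.0,0.0,0.049,0]]
-- [0.515 0.26  0.051] 143.3
```

Emit:
jog_arm([
  [0.0,0.0,0.02,-2],
  [-0.001,0.0,0.04,-3],
  [-0.001,0.001,0.06,-5],
  [-0.001,0.001,0.08,-7],
  [-0.001,0.001,0.1,-8],
])

```text
time: 2.9
tool_pos: [0.5153, 0.2583, 0.1006]
tool_rot: [0.0, 0.316, 0.949, -0.0]
contact_force: [-0.2, 0.3, -0.2]
gripper_width: 0.5
```

Emit:
jog_arm([
  [0.0,0.0,0.025,0],
  [0.0,0.0,0.049,0],
  [0.0,0.0,0.049,0],
])

```text
time: 3.15
tool_pos: [0.5113, 0.257, 0.0469]
tool_rot: [-0.004, 0.317, 0.949, -0.003]
contact_force: [-1.7, -0.2, -1.3]
gripper_width: 0.498
```

Emit:
jog_arm([
  [0,0,0,0],
  [0,0,0,0],
  [0,0,0,0],
  [0,0,0,0],
  [0,0,0,0],
], fingers=0)

```text
time: 3.57
tool_pos: [0.5173, 0.2606, 0.0547]
tool_rot: [0.002, 0.315, 0.949, 0.002]
contact_force: [3.7, 1.6, 1.1]
gripper_width: 0.13
```

Emit:
jog_arm([
  [0,0,0,4],
  [0,0,0,9],
  [0,0,0,14],
  [0,0,0,19],
  [0,0,0,24],
])

```text
time: 3.98
tool_pos: [0.5167, 0.2602, 0.0546]
tool_rot: [0.001, 0.507, 0.862, 0.001]
contact_force: [-0.3, 0.6, 4.0]
gripper_width: 0.126
```

Emit:
jog_arm([
  [0,0,0,5],
  [0,0,0,10],
  [0,0,0,15],
  [0,0,0,20],
  [0,0,0,24],
])

```text
time: 4.4
tool_pos: [0.5161, 0.2601, 0.0546]
tool_rot: [0.001, 0.675, 0.738, 0.0]
contact_force: [-0.5, -0.3, 6.0]
gripper_width: 0.127
```

Emit:
jog_arm([
  [0,0,0,5],
  [0,0,0,10],
  [0,0,0,15],
  [0,0,0,18],
  [0,0,0,18],
])

```text
time: 4.82
tool_pos: [0.5155, 0.2602, 0.0546]
tool_rot: [0.0, 0.782, 0.624, 0.0]
contact_force: [-2.3, -0.9, 7.4]
gripper_width: 0.126
```

```bash
python3 - <<'E'
from plant import manip
from h import *
s=manip.state();print(pose(s),s["contact_force"],s["ft_torque"])
E
```

```text
(array([0.51554117, 0.26017625, 0.05461675]), np.float64(77.15170974210186)) [-2.32623538 -0.8676484   7.37442673] [-0.07228943  0.69960781 -0.05071374]
```

Emit:
jog_arm([
  [0,0,0,2],
  [0,0,0,4],
  [0,0,0,4],
])

```text
time: 5.07
tool_pos: [0.5156, 0.2602, 0.0547]
tool_rot: [0.0, 0.802, 0.598, 0.0]
contact_force: [-2.7, -0.1, 6.2]
gripper_width: 0.125
```

```bash
python3 - <<'E'
from plant import manip
from h import *
s=manip.state();print(pose(s),s["contact_force"],s["ft_torque"])
E
```

```text
(array([0.51557997, 0.26023246, 0.05465998]), np.float64(73.42961049927541)) [-2.67320211 -0.14543909  6.19353901] [0.02140168 0.64277717 1.25035493]
```

The turning moment jumped to 1.25 N m, so it's at the stop. I'll ease back slightly, release, lift and look.

Emit:
jog_arm([
  [0,0,0,-2],
  [0,0,0,-2],
])

```text
time: 5.23
tool_pos: [0.5155, 0.2602, 0.0546]
tool_rot: [0.0, 0.791, 0.612, -0.0]
contact_force: [-3.4, -1.5, 6.2]
gripper_width: 0.127
```

Emit:
jog_arm([
  [0,0,0,0],
  [0,0,0,0],
  [0,0,0,0],
  [0,0,0,0],
], fingers=0.5)

```text
time: 5.57
tool_pos: [0.5151, 0.2598, 0.0522]
tool_rot: [-0.0, 0.792, 0.61, -0.0]
contact_force: [0.6, -0.4, -0.7]
gripper_width: 0.498
```

Emit:
jog_arm([
  [0,0,-0.03,0],
  [0,0,-0.065,0],
  [0,0,-0.1,0],
  [0,0,-0.14,0],
  [0,0,-0.16,0],
])

```text
time: 5.98
tool_pos: [0.517, 0.2605, 0.2179]
tool_rot: [0.001, 0.792, 0.61, 0.003]
contact_force: [1.7, 0.1, 0.1]
gripper_width: 0.499
```

```bash
python3 - <<'E'
from plant import manip,cams
from h import *
p,th=pose(manip.state());print(p,th)
c=cams.get_calibration("wrist"); f=cams.grab_frame("wrist")[:,:,::-1]; cv2.imwrite("pics/w2.png",f)
h=cv2.cvtColor(f,cv2.COLOR_BGR2HSV);H,S,V=h[...,0].astype(int),h[...,1],h[...,2]
g=np.array([.515,.26]); q=proj(c,[*g,.06]).astype(int);print(q)
red=((H<8)|(H>172))&(S>150)&(V>90); m=np.zeros_like(red);m[max(0,q[1]-60):q[1]+60,max(0,q[0]-60):q[0]+60]=1
b=big(red&m)[0];r=cv2.minAreaRect(b);print(r)
P=cv2.boxPoints(r); l=[(P[1]-P[0]),(P[2]-P[1])];k=max(l,key=np.linalg.norm);k=k/np.linalg.norm(k)
a,b2=[onz(c,np.array(r[0])+k*s,.078)[:2] for s in(-15,15)];d=b2-a
print("arm dir deg",np.degrees(np.arctan2(d[1],d[0]))%180,"expected",(-13.1-90)%180)
for s_ in(0,):
  print([proj(c,[*bw(*v[:2]),v[2]]).round(0) for v in((70,30,.048),(-70,30,.048),(20,94,.078))])
y0=max(0,q[1]-75);x0=max(0,q[0]-125);cv2.imwrite("pics/w2c.png",cv2.resize(f[y0:y0+150,x0:x0+200],(800,600),interpolation=2));print(x0,y0)
# plan to tin
th2=-19.5
plan(p,th,[([.5,.1,.23],70),([.55,-.15,.23],20),([.59,-.30,.23],-19.5)])
E
```

```text
[0.51695998 0.26045339 0.21793495] 75.22981336641502
[253 177]
((253.0, 187.5), (63.0, 12.0), 90.0)
arm dir deg 75.07385628304911 expected 76.9
[array([302., 231.]), array([171., 235.]), array([253., 182.])]
128 102
[[-0.032,0.005,-0.002,1],[-0.064,0.01,-0.005,2],[-0.096,0.015,-0.007,3],[-0.128,0.02,-0.01,4],[-0.159,0.025,-0.012,5]]
-- [0.501 0.1   0.23 ] 70.2
[[-0.027,0.016,0.0,6],[-0.055,0.033,0.0,13],[-0.082,0.049,0.0,19],[-0.109,0.066,0.0,25],[-0.137,0.082,0.0,31]]
[[-0.015,0.028,0.0,7],[-0.03,0.056,0.0,13],[-0.045,0.084,0.0,19]]
-- [ 0.55 -0.15  0.23] 20.2
[[-0.002,0.022,0.0,6],[-0.004,0.044,0.0,11],[-0.006,0.066,0.0,17],[-0.008,0.088,0.0,23],[-0.01,0.111,0.0,28]]
[[0.008,0.02,0.0,6],[0.017,0.041,0.0,12]]
-- [ 0.59 -0.3   0.23] -19.8
```

View pics/w2c.png

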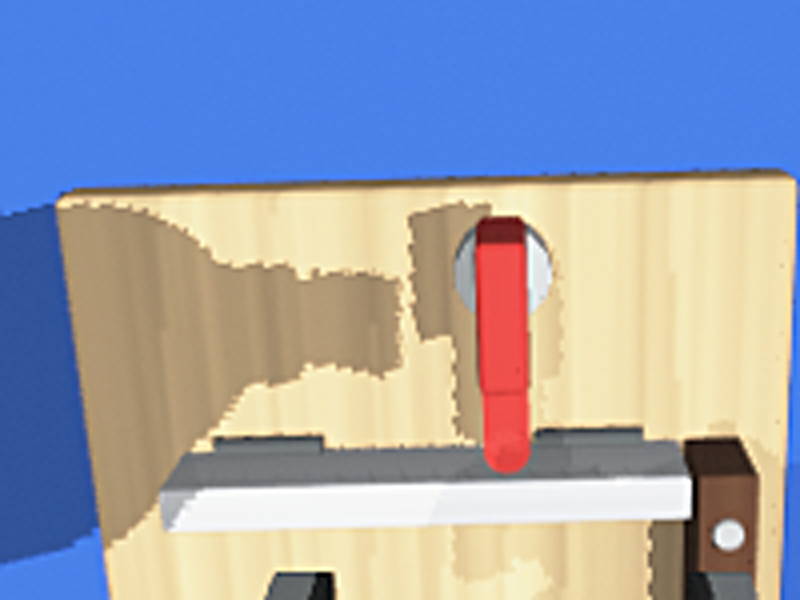

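The crop shows the red arm pointing squarely at the back of the upright aluminium fence, its tip at (508,470) against the fence, so the turnbutton is closed. The force jump at the stop agrees. Next, the yellow tin, with fingers fully open.

```bash
python3 - <<'E'
from plant import manip
from h import *
p,th=pose(manip.state())
plan(p,th,[([.50,.1,.23],75),([.61,-.308,.23],70.5)],v=.038)
E
```

```text
[[-0.032,0.005,-0.002,0],[-0.064,0.009,-0.003,0],[-0.096,0.014,-0.005,0],[-0.128,0.018,-0.007,0],[-0.16,0.023,-0.008,0]]
-- [0.5  0.1  0.23] 75.2
[[-0.031,0.018,0.0,0],[-0.061,0.035,0.0,1],[-0.092,0.053,0.0,1],[-0.122,0.07,0.0,2],[-0.153,0.088,0.0,2]]
[[-0.03,0.018,0.0,0],[-0.06,0.037,0.0,1],[-0.09,0.055,0.0,1],[-0.12,0.074,0.0,2],[-0.15,0.093,0.0,2]]
[[-0.029,0.019,0.0,0],[-0.058,0.039,0.0,1]]
-- [ 0.61  -0.308  0.23 ] 70.2
```

Emit:
jog_arm([
  [-0.032,0.005,-0.002,0],
  [-0.064,0.009,-0.003,0],
  [-0.096,0.014,-0.005,0],
  [-0.128,0.018,-0.007,0],
  [-0.16,0.023,-0.008,0],
], fingers=1)

```text
time: 6.45
tool_pos: [0.4961, 0.098, 0.22]
tool_rot: [-0.0, 0.792, 0.611, -0.0]
contact_force: [-0.2, -0.5, 0.7]
gripper_width: 1.001
```

Emit:
jog_arm([
  [-0.031,0.018,0.0,0],
  [-0.061,0.035,0.0,1],
  [-0.092,0.053,0.0,1],
  [-0.122,0.07,0.0,2],
  [-0.153,0.088,0.0,2],
])

```text
time: 6.87
tool_pos: [0.5426, -0.0727, 0.2198]
tool_rot: [-0.0, 0.803, 0.596, -0.0]
contact_force: [0.9, 0.3, 0.4]
gripper_width: 1.002
```

Emit:
jog_arm([
  [-0.03,0.018,0.0,0],
  [-0.06,0.037,0.0,1],
  [-0.09,0.055,0.0,1],
  [-0.12,0.074,0.0,2],
  [-0.15,0.093,0.0,2],
])

```text
time: 7.28
tool_pos: [0.5885, -0.2432, 0.2195]
tool_rot: [-0.001, 0.813, 0.582, -0.0]
contact_force: [1.8, 0.5, 0.1]
gripper_width: 1.003
```

Emit:
jog_arm([
  [-0.029,0.019,0.0,0],
  [-0.058,0.039,0.0,1],
  [-0.058,0.039,0.0,1],
  [-0.058,0.039,0.0,1],
])

```text
time: 7.62
tool_pos: [0.6064, -0.3105, 0.2188]
tool_rot: [-0.001, 0.819, 0.574, -0.0]
contact_force: [-0.4, 1.1, 0.0]
gripper_width: 1.0
```

```bash
python3 - <<'E'
from plant import manip,cams
from h import *
p,th=pose(manip.state());print(p,th)
c=cams.get_calibration("wrist"); f=cams.grab_frame("wrist")[:,:,::-1]; cv2.imwrite("pics/w3.png",f)
h=cv2.cvtColor(f,cv2.COLOR_BGR2HSV);H,S,V=h[...,0].astype(int),h[...,1],h[...,2]
q=proj(c,[.6115,-.3079,.08]).astype(int);print(q)
m=np.zeros(H.shape,bool);m[max(0,q[1]-70):q[1]+70,max(0,q[0]-70):q[0]+70]=1
w=(S<60)&(V>140)&m
for n,k in(("lid",w),("yel",(H>20)&(H<35)&(S>120)&m)):
    r=cv2.minAreaRect(big(k)[0]);P=[onz(c,x,.08)[:2] for x in cv2.boxPoints(r)]
    print(n,r,np.mean(P,0),[(np.linalg.norm(v).round(4),np.degrees(np.arctan2(v[1],v[0])).round(1)) for v in(P[1]-P[0],P[2]-P[1])])
E
```

```text
[ 0.6064304  -0.31050919  0.21879774] 70.09022330260446
[260 176]
lid ((261.0, 176.0), (58.0, 42.0), 90.0) [ 0.61163417 -0.30808595] [(np.float64(0.037), np.float64(-19.9)), (np.float64(0.0543), np.float64(-108.4))]
yel ((261.28253173828125, 171.32476806640625), (71.78523254394531, 51.128047943115234), 88.26429748535156) [ 0.61321575 -0.30445714] [(np.float64(0.0445), np.float64(-18.2)), (np.float64(0.0666), np.float64(-106.5))]
```

View pics/w3.png

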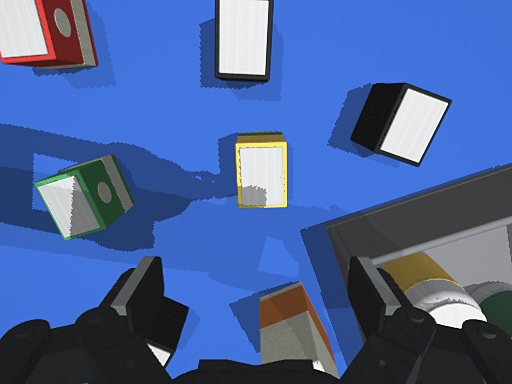

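The picture shows the yellow tin, lid centre (261,176), squared up with the tool and clear on both jaw sides. I'll descend and grasp.

```bash
python3 - <<'E'
from plant import manip
from h import *
p,th=pose(manip.state());print(p,th)
plan(p,th,[([.6116,-.308,.1],70.1),([.6116,-.308,.036],70.1)],v=.03)
E
```

```text
[ 0.60645254 -0.30918002  0.21913907] 70.18011370729864
[[0.001,0.001,0.03,0],[0.001,0.002,0.06,0],[0.002,0.003,0.089,0],[0.003,0.004,0.119,0]]
-- [ 0.611 -0.308  0.1  ] 70.2
[[0.0,0.0,0.021,0],[0.0,0.0,0.043,0],[0.0,0.0,0.064,0]]
-- [ 0.611 -0.308  0.036] 70.2
```

Emit:
jog_arm([
  [0.001,0.001,0.03,0],
  [0.001,0.002,0.06,0],
  [0.002,0.003,0.089,0],
  [0.003,0.005,0.11,0],
  [0.003,0.005,0.119,0],
])

```text
time: 8.08
tool_pos: [0.6105, -0.3047, 0.0967]
tool_rot: [-0.003, 0.817, 0.576, -0.001]
contact_force: [-0.7, 1.0, -0.4]
gripper_width: 1.001
```

Emit:
jog_arm([
  [0,0,0.02,0],
  [0,0,0.04,0],
  [0,0,0.055,0],
  [0,0,0.062,0],
  [0,0,0.062,0],
])

```text
time: 8.5
tool_pos: [0.6115, -0.3066, 0.0375]
tool_rot: [-0.002, 0.818, 0.576, -0.001]
contact_force: [0.3, -0.1, -0.0]
gripper_width: 1.0
```

Emit:
jog_arm([
  [0,0,0,0],
  [0,0,0,0],
  [0,0,0,0],
  [0,0,0,0],
  [0,0,0,0],
], fingers=0)

```text
time: 8.92
tool_pos: [0.6137, -0.3085, 0.0412]
tool_rot: [0.001, 0.818, 0.575, 0.001]
contact_force: [-0.3, 0.1, 4.1]
gripper_width: 0.535
```

```bash
python3 - <<'E'
from plant import manip
from h import *
s=manip.state();print(pose(s),s["contact_force"],s["ft_torque"],s["gripper_width"])
E
```

```text
(array([ 0.61369183, -0.30845179,  0.0412317 ]), np.float64(70.23852787199733)) [-0.34214678  0.14962069  4.13702811] [0.07957936 0.09009993 0.07631351] 0.5347412662009645
```

Gripped at 0.535, which is 46 mm. Now lift and carry it above the corner, staying 20 mm short of each fence.

```bash
python3 - <<'E'
from plant import manip
from h import *
p,th=pose(manip.state());g=bw(27,-21);print(g)
plan(p,th,[([.61,-.308,.2],70.2),([*g,.2],76.9)],v=.036)
E
```

```text
[0.49553767 0.14662692]
[[0.0,-0.001,-0.032,0],[0.0,-0.001,-0.064,0],[0.0,-0.002,-0.095,0],[-0.001,-0.003,-0.127,0],[-0.001,-0.004,-0.159,0]]
-- [ 0.61  -0.308  0.2  ] 70.2
[[0.028,-0.019,0.0,0],[0.056,-0.037,0.0,-1],[0.083,-0.056,0.0,-1],[0.111,-0.075,0.0,-2],[0.139,-0.093,0.0,-2]]
[[0.028,-0.018,0.0,-1],[0.057,-0.036,0.0,-1],[0.085,-0.053,0.0,-2],[0.114,-0.071,0.0,-2],[0.142,-0.089,0.0,-3]]
[[0.03,-0.016,0.0,0],[0.059,-0.032,0.0,-1],[0.088,-0.048,0.0,-1],[0.118,-0.064,0.0,-2]]
-- [0.496 0.147 0.2  ] 77.2
```

Emit:
jog_arm([
  [0.0,0,-0.02,0],
  [0.0,0,-0.05,0],
  [0.0,-0.002,-0.085,0],
  [-0.001,-0.003,-0.12,0],
  [-0.001,-0.004,-0.159,0],
])

```text
time: 9.33
tool_pos: [0.607, -0.3066, 0.1971]
tool_rot: [-0.002, 0.818, 0.575, -0.001]
contact_force: [0.6, -1.2, -4.1]
gripper_width: 0.528
```

Emit:
jog_arm([
  [0.028,-0.019,0.0,0],
  [0.056,-0.037,0.0,-1],
  [0.083,-0.056,0.0,-1],
  [0.111,-0.075,0.0,-2],
  [0.139,-0.093,0.0,-2],
])

```text
time: 9.75
tool_pos: [0.5664, -0.1435, 0.1969]
tool_rot: [-0.001, 0.808, 0.589, -0.001]
contact_force: [0.5, 0.3, -3.9]
gripper_width: 0.527
```

Emit:
jog_arm([
  [0.028,-0.018,0.0,-1],
  [0.057,-0.036,0.0,-1],
  [0.085,-0.053,0.0,-2],
  [0.114,-0.071,0.0,-2],
  [0.142,-0.089,0.0,-3],
])

```text
time: 10.17
tool_pos: [0.5251, 0.0188, 0.1971]
tool_rot: [-0.001, 0.792, 0.61, -0.001]
contact_force: [0.2, 0.6, -3.3]
gripper_width: 0.531
```

Emit:
jog_arm([
  [0.03,-0.016,0.0,0],
  [0.059,-0.032,0.0,-1],
  [0.088,-0.048,0.0,-1],
  [0.118,-0.064,0.0,-2],
  [0.118,-0.064,0.0,-2],
])

```text
time: 10.58
tool_pos: [0.4922, 0.1523, 0.1971]
tool_rot: [-0.002, 0.779, 0.627, -0.0]
contact_force: [0.0, -1.1, -3.4]
gripper_width: 0.529
```

Emit:
jog_arm([
  [0,0,0,0],
  [0,0,0,0],
  [0,0,0,0],
])

```text
time: 10.83
tool_pos: [0.4947, 0.1467, 0.1978]
tool_rot: [-0.0, 0.782, 0.624, -0.0]
contact_force: [-0.3, -0.8, -5.1]
gripper_width: 0.529
```

```bash
python3 - <<'E'
from plant import manip,cams
from h import *
s=manip.state();p,th=pose(s);print(p,th,s["contact_force"],s["gripper_width"])
plan(p,th,[([*bw(27,-21),.08],76.9)],v=.025)
c=cams.get_calibration("wrist"); f=cams.grab_frame("wrist")[:,:,::-1]; cv2.imwrite("pics/w4.png",f)
E
```

```text
[0.49468048 0.14669177 0.19780993] 77.16786133573738 [-0.29996683 -0.79754157 -5.05574184] 0.529425146949678
[[0.0,0.0,0.024,0],[0.0,0.0,0.047,0],[0.0,0.001,0.071,0],[0.0,0.001,0.094,0],[0.0,0.001,0.118,0]]
-- [0.496 0.146 0.08 ] 77.2
```

View pics/w4.png

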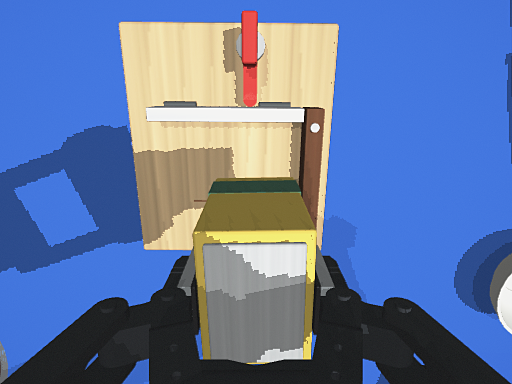

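The tin is held squarely; the fence, corner and closed button (250,60) are all ahead and aligned with the tool. I'll lower it, then seat it on the board.

Emit:
jog_arm([
  [0,0,0.024,0],
  [0,0,0.047,0],
  [0,0.001,0.071,0],
  [0,0.001,0.094,0],
  [0,0.001,0.118,0],
])

```text
time: 11.3
tool_pos: [0.4962, 0.1462, 0.0795]
tool_rot: [0.0, 0.782, 0.623, 0.0]
contact_force: [0.3, 0.2, -3.8]
gripper_width: 0.527
```

Emit:
jog_arm([
  [0,0,0.005,0],
  [0,0,0.01,0],
  [0,0,0.015,0],
  [0,0,0.018,0],
  [0,0,0.018,0],
])

```text
time: 11.72
tool_pos: [0.4964, 0.1473, 0.0631]
tool_rot: [0.0, 0.781, 0.624, 0.001]
contact_force: [-1.2, -0.0, -4.1]
gripper_width: 0.533
```

Emit:
jog_arm([
  [0,0,0.001,0],
  [0,0,0.002,0],
  [0,0,0.003,0],
  [0,0,0.003,0],
])

```text
time: 12.05
tool_pos: [0.4958, 0.1475, 0.0595]
tool_rot: [0.0, 0.781, 0.624, 0.0]
contact_force: [-0.5, -0.2, -4.0]
gripper_width: 0.531
```

Emit:
jog_arm([
  [0,0,0.001,0],
  [0,0,0.001,0],
  [0,0,0.002,0],
  [0,0,0.002,0],
])

```text
time: 12.38
tool_pos: [0.4969, 0.1477, 0.0592]
tool_rot: [0.001, 0.781, 0.624, 0.001]
contact_force: [-2.5, -0.1, 6.0]
gripper_width: 0.526
```

Emit:
jog_arm([
  [0,0,0.001,0],
  [0,0,0.001,0],
  [0,0,0.001,0],
])

```text
time: 12.63
tool_pos: [0.4973, 0.1477, 0.0592]
tool_rot: [0.001, 0.781, 0.624, 0.001]
contact_force: [-3.9, -0.1, 10.9]
gripper_width: 0.526
```

Seated on the board, with an upward reaction. I'll ease off 1 mm and slide towards the corner.

Emit:
jog_arm([
  [0,0,-0.001,0],
  [0.004,0.004,-0.001,0],
  [0.008,0.008,-0.001,0],
  [0.012,0.012,-0.001,0],
  [0.015,0.015,-0.001,0],
])

```text
time: 13.05
tool_pos: [0.5152, 0.1588, 0.0592]
tool_rot: [0.001, 0.781, 0.624, 0.001]
contact_force: [-2.6, -1.4, 7.0]
gripper_width: 0.535
```

Emit:
jog_arm([
  [0,0.001,0,0],
  [0,0.002,0,0],
  [0,0.003,0,0],
  [0,0.003,0,0],
])

```text
time: 13.38
tool_pos: [0.518, 0.1586, 0.0593]
tool_rot: [0.0, 0.781, 0.624, 0.001]
contact_force: [-1.8, 1.2, 8.1]
gripper_width: 0.528
```

Emit:
jog_arm([
  [0.001,0,0,0],
  [0.002,0,0,0],
  [0.003,0,0,0],
  [0.003,0,0,0],
])

```text
time: 13.72
tool_pos: [0.519, 0.1609, 0.0592]
tool_rot: [0.001, 0.781, 0.624, 0.001]
contact_force: [-0.4, -1.8, 6.3]
gripper_width: 0.529
```

```bash
cat > st.py <<'E'
from plant import manip
from h import *
s=manip.state();p,th=pose(s);c,sn=np.cos(BY),np.sin(BY);R=np.array([[c,sn],[-sn,c]])
o=R@(p[:2]-bw(70,30))*1000
print("corner xy mm",o.round(1),"z",p[2].round(4),"head",th.round(2),"Fboard",(R@s["contact_force"][:2]).round(1),s["contact_force"][2].round(1),"M",(R@s["ft_torque"][:2]).round(2),s["ft_torque"][2].round(2),s["time"],s["gripper_width"].round(3))
E
python3 st.py
```

```text
Traceback (most recent call last):
  File "st.py", line 5, in <module>
    print("corner xy mm",o.round(1),"z",p[2].round(4),"head",th.round(2),"Fboard",(R@s["contact_force"][:2]).round(1),s["contact_force"][2].round(1),"M",(R@s["ft_torque"][:2]).round(2),s["ft_torque"][2].round(2),s["time"],s["gripper_width"].round(3))
                                                                                                                                                                                                                              ^^^^^^^^^^^^^^^^^^^^^^^^
AttributeError: 'float' object has no attribute 'round'
```

Still only friction forces. I'll keep stepping towards the dark fence (+x), then the aluminium one (+y).

Emit:
jog_arm([
  [0,0.001,0,0],
  [0,0.002,0,0],
  [0,0.002,0,0],
])

```text
time: 13.97
tool_pos: [0.5195, 0.1609, 0.0593]
tool_rot: [-0.0, 0.781, 0.624, -0.0]
contact_force: [-6.6, 0.0, 11.2]
gripper_width: 0.526
```

Emit:
jog_arm([
  [0.001,0,0,0],
  [0.002,0,0,0],
  [0.002,0,0,0],
])

```text
time: 14.22
tool_pos: [0.5198, 0.162, 0.0593]
tool_rot: [0.0, 0.781, 0.624, -0.001]
contact_force: [-7.3, -4.8, 11.5]
gripper_width: 0.53
```

Emit:
jog_arm([
  [0,0.001,0,0],
  [0,0.002,0,0],
  [0,0.002,0,0],
])

```text
time: 14.47
tool_pos: [0.52, 0.162, 0.0593]
tool_rot: [-0.002, 0.782, 0.624, -0.003]
contact_force: [-14.0, -2.9, 17.2]
gripper_width: 0.527
```

```bash
sed -i 's/s\["gripper_width"\].round(3)/s["gripper_width"]/' st.py; python3 st.py
```

```text
corner xy mm [-22.6 -30.5] z 0.0593 head 77.16 Fboard [-13.  -6.] 17.2 M [-0.96  2.16] -0.43 14.4667 0.5274950737232165
```

Emit:
jog_arm([
  [0.001,0,-0.001,0],
  [0.002,0,-0.001,0],
  [0.002,0,-0.001,0],
])

```text
time: 14.72
tool_pos: [0.5201, 0.1627, 0.0594]
tool_rot: [-0.001, 0.782, 0.624, -0.004]
contact_force: [-13.4, -7.1, 15.3]
gripper_width: 0.532
```

```bash
python3 st.py
```

```text
corner xy mm [-22.7 -29.8] z 0.0594 head 77.19 Fboard [-11.4  -9.9] 15.3 M [-1.53  1.79] -0.41 14.7167 0.5318142839185004
```

Emit:
jog_arm([
  [0.001,0,0,0],
  [0.002,0,0,0],
  [0.002,0,0,0],
])

```text
time: 14.97
tool_pos: [0.5204, 0.1633, 0.0595]
tool_rot: [0.0, 0.781, 0.624, -0.005]
contact_force: [-14.4, -11.6, 16.4]
gripper_width: 0.532
```

```bash
python3 st.py
```

```text
corner xy mm [-22.6 -29.1] z 0.0595 head 77.21 Fboard [-11.4 -14.6] 16.4 M [-2.44  1.81] -0.43 14.9667 0.5320547209127422
```

```bash
python3 - <<'E'
from plant import manip,cams
from h import *
from scipy.spatial.transform import Rotation as Ro
s=manip.state();w,x,y,z=s["tool_rot"];zz=Ro.from_quat([x,y,z,w]).as_matrix()[:,2]
c,sn=np.cos(BY),np.sin(BY);print("tool z lean deg in board x,y",np.degrees([c*zz[0]+sn*zz[1],-sn*zz[0]+c*zz[1]]).round(2))
ims=[]
for n in("top","side","wrist"):
    f=cams.grab_frame(n)[:,:,::-1]; k=cams.get_calibration(n)
    if n!="wrist":
        q=proj(k,[*bw(40,20),.05]).astype(int); f=f[q[1]-40:q[1]+40,q[0]-53:q[0]+53]
    ims.append(cv2.resize(f,(400,300),interpolation=2))
o=np.zeros((600,800,3),np.uint8);o[:300,:400]=ims[0];o[:300,400:]=ims[1];o[300:,:400]=ims[2];cv2.imwrite("pics/fin.png",o)
E
```

```text
tool z lean deg in board x,y [-0.33 -0.47]
```

View pics/fin.png

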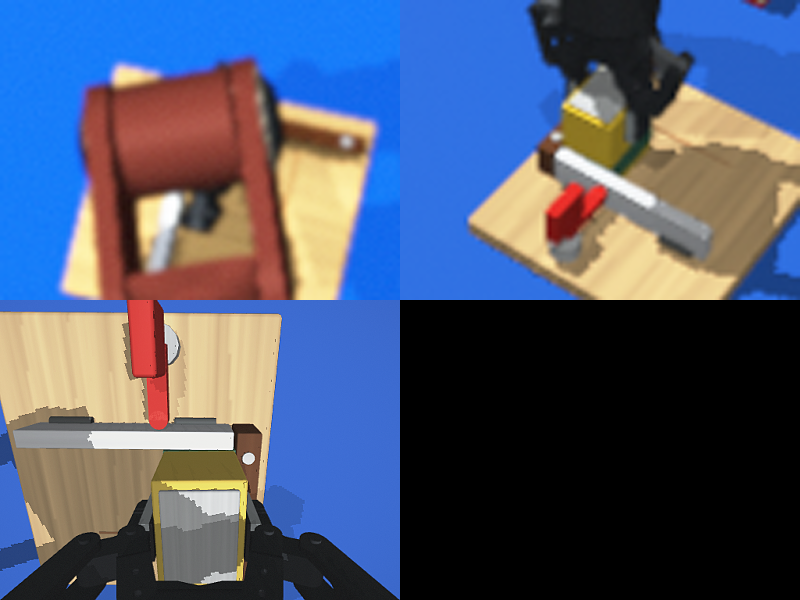

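The pictures show the tin in the corner, the fence upright and the red arm behind it. The −0.43 N m yaw moment means the tin sits slightly anticlockwise and bears on its edges, so I'll trim the yaw clockwise.

Emit:
jog_arm([
  [0,0,0,0.5],
  [0,0,0,1],
  [0,0,0,1],
  [0,0,0,1],
])

```text
time: 15.45
tool_pos: [0.5207, 0.1635, 0.0595]
tool_rot: [0.0, 0.786, 0.618, -0.004]
contact_force: [-12.7, -10.4, 14.1]
gripper_width: 0.533
```

```bash
python3 st.py
```

```text
corner xy mm [-22.3 -28.8] z 0.0595 head 76.3 Fboard [-10. -13.] 14.1 M [-2.2   1.66] 0.05 15.45 0.5326076404565251
```

Emit:
jog_arm([
  [0.001,0.001,0,0],
  [0.001,0.002,0,0.5],
  [0.001,0.002,0,0.5],
])

```text
time: 15.7
tool_pos: [0.5209, 0.1637, 0.0597]
tool_rot: [-0.001, 0.789, 0.615, -0.007]
contact_force: [-19.4, -11.5, 22.4]
gripper_width: 0.53
```

```bash
python3 st.py
```

```text
corner xy mm [-22.1 -28.6] z 0.0597 head 75.91 Fboard [-16.2 -15.6] 22.4 M [-2.74  2.96] 0.65 15.7 0.5302686580866225
```

Emit:
jog_arm([
  [0,-0.0005,0,-0.5],
  [0,-0.0005,0,-0.5],
  [0,-0.0005,0,-0.5],
])

```text
time: 15.95
tool_pos: [0.5209, 0.1637, 0.0596]
tool_rot: [-0.0, 0.786, 0.618, -0.006]
contact_force: [-18.0, -11.3, 19.8]
gripper_width: 0.53
```

Emit:
jog_arm([
  [0,0,0,0],
  [0,0,0,0],
  [0,0,0,0],
  [0,0,0,0],
  [0,0,0,0],
])

```text
time: 16.37
tool_pos: [0.5209, 0.1637, 0.0596]
tool_rot: [-0.0, 0.786, 0.618, -0.007]
contact_force: [-18.0, -11.2, 20.4]
gripper_width: 0.53
```

```bash
python3 st.py; python3 - <<'E'
from plant import manip,cams
from h import *
from scipy.spatial.transform import Rotation as Ro
s=manip.state();w,x,y,z=s["tool_rot"];zz=Ro.from_quat([x,y,z,w]).as_matrix()[:,2]
c,sn=np.cos(BY),np.sin(BY);print("lean",np.degrees([c*zz[0]+sn*zz[1],-sn*zz[0]+c*zz[1]]).round(2))
f=cams.grab_frame("wrist")[:,:,::-1];g=cams.grab_frame("side")[:,:,::-1]; k=cams.get_calibration("side");q=proj(k,[*bw(40,20),.05]).astype(int)
o=np.hstack([cv2.resize(f[20:260],(480,225*1),interpolation=2)[:, :400],cv2.resize(g[q[1]-40:q[1]+40,q[0]-53:q[0]+53],(298,225),interpolation=2)])
o=np.vstack([cv2.resize(f[90:290,110:376],(700,526),interpolation=2)]);cv2.imwrite("pics/fin2.png",o)
E
```

```text
corner xy mm [-22.2 -28.6] z 0.0596 head 76.33 Fboard [-15. -15.] 20.4 M [-2.66  2.62] 0.14 16.3667 0.5297134534613964
lean [-0.5  -0.56]
```

View pics/fin2.png

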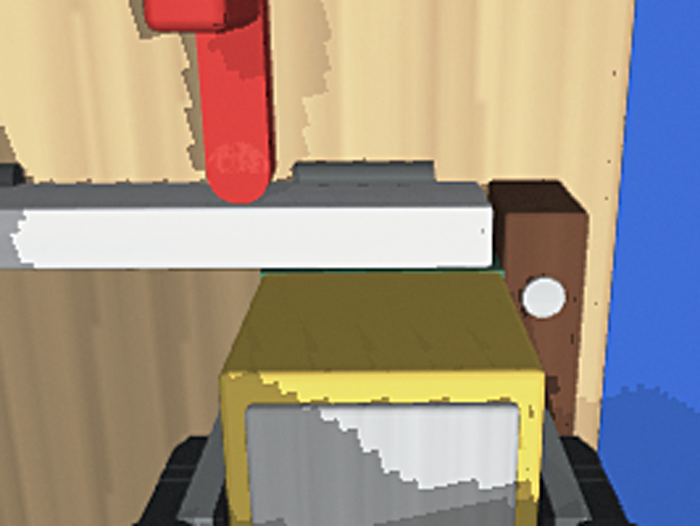

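The crop shows the tin's +y face parallel to and against the aluminium fence (edge at y≈268). The dark fence meets its right side, and the red arm tip is behind the fence at (240,200). The forces are steady at 15 N on each fence, with almost no yaw moment (0.14 N m), so I'll hand it in.

```bash
python3 -c "
from plant import manip
print(manip.job_done())"; python3 st.py
```

```text
the job is handed in; nothing more can be done
None
the job is handed in; nothing more can be done
```

I closed the red turnbutton, then stood the yellow tin on the board and pressed it into the corner. I handed the job in at 16.5 s with the gripper still holding and pushing.

- **Turnbutton:** I turned it until the turning moment jumped to 1.25 N m at the stop. The wrist pictures show its arm squarely behind the upright aluminium fence. The image measured its direction at 75.1°, against 76.9° expected from the board, a difference within measuring error.
- **Tin in the corner:** It pushes with about 15 N on each fence and about 20 N down on the board. I trimmed its yaw until the twisting moment fell from −0.43 to 0.14 N m, and the last picture shows its face parallel to the aluminium fence.
- **Small disagreements:**
  - Under load the tool leans about 0.5° towards each fence.
  - The tool sits about 2 mm nearer the aluminium fence than the nominal tin centre. That fits the fence's 1 mm give plus calibration error.
- **Bystanders:** I touched none on purpose and felt no unexpected contact forces. I did not check their positions again with a camera.

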